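# Gauge a fired clay tile and show its stamp to the camera

### The arm

A 7-joint arm with a two-finger parallel gripper is mounted at the origin on the work surface. World frame = base frame: x ahead of the robot, y to its left, z up, the work surface at z = 0. Lengths are in mm, angles in rad, forces in N, time in s.
With the tool pointing down it reaches from about 350 to 900 mm from the base axis. Payload 7.2 kg.
Tool frame: the origin (TCP) lies at the very end of the fingers, on their centre line; the grasp point (between the pads) lies 19 mm behind it; z points along the fingers, y is the line along which they close (so a half turn about z gives the same grasp; the last joint's range is limited). The gripper opens to 88 mm and grips with 3 to 60 N. Pads are 20 mm wide; open, the fingers measure 115 mm over their backs; the gripper's body (75 mm by 178 mm) begins 61 mm behind the grasp point.
Start: joints at [-1.234, 0.411, -0.013, 1.596, 0.006, 1.134, -0.082], TCP at [246.156, 574.488, 222.653] pointing down, gripper open.
Joint ranges: [-2.95, 2.95], [-0.29, 1.99], [-1.47, 1.44], [0.14, 2.54], [-1.03, 4.17], [0.13, 1.85], [-2.86, 2.86]. Speed limits (rad/s): [2.39, 2.39, 3.01, 3.01, 3.14, 3.14, 3.14].

### API

Orientations are given as [roll, pitch, yaw] about the fixed x, y, z axes, in that order (R = Rz(yaw) Ry(pitch) Rx(roll)).
In Python, from bench import r gives the robot as it stands.
- The arm moves only by the tool move_arm, never from a script. Its argument "commands" is a list of rows, each a list of 5 numbers: the shift along the tool's x, y, z in cm, then the turn about the tool's z in rad, then the closure, from 0 (fully open) to 1 (shut). In form: [[dx, dy, dz, roll, grip], ...]. A call has exactly 5 rows; each row shifts and turns the commanded pose from where the row before left it, along the tool's axes as they then stand; what a row does not reach is not made up. A row lasts 1/8 s, in which the tool goes at most 62.5 mm and 10.7 degrees, less where a joint would pass 70% of its speed; a pose out of reach is approached as far as the arm can. A call is refused whole if a number of a shift passes 6.25 or a number of a turn 0.188, either way. A call with a gripper value outside its range is refused whole. The fingers move at their own pace and stop on an object; "newtons" is the grip in N (left out, the last holds). Time passes only in rows, so rows that do not move let the fingers close, or fill a call up. It gives the time, the measured TCP pose, the force, the opening and the grip force at its end, in the units of the state.
- r.get_state(): the state, without advancing time (a new reading comes with each control period).
- r.get_image(name): name is "scene" or "side" or "wrist"; returns a dict with "pixels" (400x640x3 uint8, red, green, blue), "fx", "fy", "cx", "cy" (pixels), "pose" (4x4, takes a point from camera to world coordinates). Camera axes: x right, y up, looking along -z (the intrinsics and any distortion apply to the point x, -y, -z); pixel columns grow to the right and rows downward; lengths in mm; the calibration is good to about 2 mm. The wrist camera is an equidistant fisheye: a pixel r from the principal point sees the ray r / f radians off the axis. A picture is of the moment at which its call begins. There is no depth.
- r.close_job(): hands the job in; it is judged then, once.
Trained networks look in a picture, given as the dict that the camera call returned (one of the last four; its "shot" number tells which), for a name from the list of things; names that differ only in an ending like _2 or _b are one class to them, and where a whole thing is asked for, a point or a joint stands for the part that bears it (a point fixed in the world has none). Each returns a list of dicts, best first, with "score" (0 to 1); they miss things now and then, are a little off and sometimes report something else, mostly with a low value. They report only what shows in the picture. A call takes as long as a camera call. They do not tell look-alikes from the thing itself.
- r.spot_in(picture, label): "rect" ([left, top, width, height] in pixels, round what is visible of it).
The state is a dict: "time_s": time; "joint_pos": joint angles; "qd": joint speeds; "joint_torque": joint torques, N m; "ee_pos": TCP position; "eef_rot": TCP orientation; "wrist_force": force on the tool from outside, world axes, zero at the start; "ft_torque": the same for the moment, N m; "width": opening from 0.0 (shut) to 1.0 (fully open); "grasp_force": force on a finger pad.
Only numpy, scipy, OpenCV 4.12 (cv2) and the standard library are available. Lean on these libraries where they do the work, as an engineer would, in place of code of your own. Each camera call takes 0.05 s, during which the arm holds its last target. There are 200 camera calls.

### The job

Take the oblong clay tile from the ware board, lay it flat and fully home in the pocket of the metal gauge plate and let go of it, then pick it up again and hold it in the air in front of the inspection camera: its stamped underside squarely facing the lens, centred 160 mm straight out from it, with the tile's long sides level. Do not drop the tile, do not touch the camera or its stand, and leave the square tile, the coaster and the cup where they are. The job finishes with the robot still holding the tile there.

Things in the scene. Friction and masses are not known exactly. Their poses are not given: they have to be found in the camera images.
- oblong_center (a point): Oblong fired-clay tile, a plain beige block 72 x 46 x 16 mm, 80 to 130 g, flat on the ware board, stamp underneath. The point is its very centre, 8 mm above its underside; x along the 72 mm length, y along the 46 mm width, z up out of the unstamped face (the stamped face looks along -z). A half turn about z leaves it looking the same.
- oblong_mark (a point): Centre of the oblong tile's stamped underside, 8 mm below its centre along its -z; same axes as the tile.
- ware_board: Fixed pale wooden board 330 x 150 x 12 mm, flat on the table, to the robot's left or right; its upper face, on which the three clay pieces lie, is 12 mm above the table. Origin: centre of its underside; x along the 330 mm length.
- gauge_hole0 (a point): Mouth centre of the rectangular pocket in the middle of the fixed aluminium gauge plate (150 x 124 x 18 mm, on the table, on the other side from the board); level with the plate's top, 18 mm up. Pocket: 76 mm (x) by 50 mm (y), 7 mm deep, flat floor, rim chamfered 2 mm. z up. A tile home in it has its centre 1 mm above this point and stands 9 mm proud of the plate.
- lens (a point): Centre of the front glass of the black inspection camera, a small head (lens barrel 42 mm across) on a low steel stand (base 110 x 100 mm) ahead of the robot. The head looks up and back towards the robot. z is the direction in which the lens looks (it leans 0.35 to 0.7 rad from the vertical), y is level, x completes them.
- focus (a point): The point in the air 160 mm straight out from the lens along its z, where the centre of the stamped underside belongs; same axes as the lens (z away from the camera, y level). It lies 0.22 to 0.28 m above the table.
- camera_head (a joint): Lean of the camera head from straight up towards the robot's side of the stand, rad; set at the start by a very stiff hinge; to be left alone.
- square_center (a point): Square clay tile 54 x 54 x 16 mm on the ware board, to be left alone; the point is its centre.
- coaster_mid (a point): Round clay coaster, 62 mm across and 13 mm high, on the ware board, to be left alone; the point is on its axis 6 mm above its underside.
- cup_mid (a point): Small grey clay cup without handle, 68 mm across and 70 mm high, standing on the table between the robot and the camera, to be left alone; the point is on its axis, half-way up.
Mind the look-alikes: they are no part of the job. What is shaped like the part that bears oblong_center but black or yellow is not meant.

How it is judged:
By the outcome, as a careful person would: the job done as asked, in the order asked, and still so for the second after the job is handed in, while the arm keeps its last pose, push and grip.
It also fails if it takes over 64 s, if anything falls off the work surface, if the arm or the gripper's body presses on something with over 40 N, if the wrist force passes 120 N, or if a joint passes its speed limit or range.

## Working session

There is one attempt and no reset: what is moved stays moved. The work goes in short steps, Python scripts to look and compute and a tool call to move; the robot and the scene stay as the last step left them, time stands still between calls to the robot, and variables do not carry over. Pictures are saved under pics/ and viewed, at most 12 in all, crops included, and the job is handed in when it is done.

Besides the shell and the picture viewer there is one more tool, called after ">>>" as name([rows], argument=value, ...), one row to a line, values as JSON. move_arm: Moves the arm, as the interface text tells. Its arguments: {"type":"object","properties":{"commands":{"type":"array"},"newtons":{"type":"number"}},"required":["commands"]}

```bash
ls; mkdir -p pics; cat > h.py <<'E'
import numpy as np, cv2
from bench import r
from scipy.spatial.transform import Rotation as R
def ray(im,u,v):
    x=(u-im['cx'])/im['fx'];y=(v-im['cy'])/im['fy']
    P=np.array(im['pose']);d=P[:3,:3]@np.array([x,-y,-1.]);return P[:3,3],d/np.linalg.norm(d)
def onz(im,u,v,z):
    o,d=ray(im,u,v);return o+d*(z-o[2])/d[2]
def proj(im,p):
    P=np.array(im['pose']);c=P[:3,:3].T@(np.asarray(p,float)-P[:3,3]);return np.array([im['cx']+im['fx']*c[0]/-c[2],im['cy']-im['fy']*c[1]/-c[2]])
def wproj(im,p):
    P=np.array(im['pose']);c=P[:3,:3].T@(np.asarray(p,float)-P[:3,3]);v=np.array([c[0],-c[1],-c[2]])
    n=np.hypot(v[0],v[1]);t=np.arctan2(n,v[2]);return np.array([im['cx']+im['fx']*t*v[0]/n,im['cy']+im['fy']*t*v[1]/n])
def wray(im,u,v):
    a=(u-im['cx'])/im['fx'];b=(v-im['cy'])/im['fy'];t=np.hypot(a,b);s=np.sin(t)/t if t>0 else 1
    P=np.array(im['pose']);return P[:3,3],P[:3,:3]@np.array([a*s,-b*s,-np.cos(t)])
def wonz(im,u,v,z):
    o,d=wray(im,u,v);return o+d*(z-o[2])/d[2]
def save(im,n): cv2.imwrite('pics/'+n,cv2.cvtColor(np.asarray(im['pixels'],np.uint8),cv2.COLOR_RGB2BGR))
E
python3 - <<'E'
from h import *
np.set_printoptions(precision=3,suppress=True)
s=r.get_state();print(s)
ims={n:r.get_image(n) for n in('scene','side','wrist')}
for n,im in ims.items():
    print(n,im['fx'],im['cx'],im['cy'],[k for k in im]);print(np.array(im['pose']))
    for l in['oblong_center','ware_board','gauge_hole0','lens','camera_head','square_center','coaster_mid','cup_mid']:
        print(l,[(np.round(d['rect'],0).tolist(),round(d['score'],2)) for d in r.spot_in(im,l)])
a=np.hstack([ims['scene']['pixels'],ims['side']['pixels']])
cv2.imwrite('pics/a.png',cv2.cvtColor(np.vstack([ims['scene']['pixels'][:300*1],]),cv2.COLOR_RGB2BGR))
save(ims['scene'],'scene.png');save(ims['side'],'side.png');save(ims['wrist'],'wrist.png')
E
```

```text
pics
{'time_s': 0.0, 'joint_pos': array([-1.234,  0.412, -0.013,  1.597,  0.006,  1.134, -0.082]), 'qd': array([ 0.001, -0.   , -0.   ,  0.001,  0.001,  0.001, -0.002]), 'joint_torque': array([ -0.001, -58.794,   0.641, -29.106,  -0.054,   0.018,   0.   ]), 'ee_pos': array([245.992, 574.014, 221.816]), 'eef_rot': array([-3.14 ,  0.   ,  2.737]), 'wrist_force': array([ 0.501, -0.169,  0.874]), 'ft_torque': array([-0.008,  0.018,  0.062]), 'grasp_force': 0.0, 'width': 0.9987217250123888}
scene 512.2160941373324 311.6770683291866 195.69139410846114 ['pixels', 'fx', 'fy', 'cx', 'cy', 'pose', 'shot']
[[   0.6     -0.679    0.423 1136.992]
 [   0.8      0.513   -0.313 -439.963]
 [  -0.004    0.526    0.851 1552.594]
 [   0.       0.       0.       1.   ]]
oblong_center [([322.0, 176.0, 23.0, 18.0], 0.8), ([314.0, 143.0, 16.0, 19.0], 0.8), ([365.0, 137.0, 12.0, 24.0], 0.76), ([338.0, 128.0, 15.0, 15.0], 0.56), ([197.0, 259.0, 62.0, 59.0], 0.21)]
ware_board [([309.0, 166.0, 101.0, 80.0], 0.97)]
gauge_hole0 [([194.0, 260.0, 64.0, 59.0], 0.71), ([310.0, 165.0, 99.0, 82.0], 0.49), ([323.0, 178.
[... 616 characters left out ...]
2.0], 0.7)]
gauge_hole0 [([351.0, 190.0, 49.0, 24.0], 0.84)]
lens []
camera_head []
square_center [([231.0, 270.0, 30.0, 22.0], 0.83)]
coaster_mid []
cup_mid [([336.0, 228.0, 23.0, 28.0], 0.65)]
wrist 309.70691628693146 322.11133899452796 196.4308250011001 ['pixels', 'fx', 'fy', 'cx', 'cy', 'pose', 'shot']
[[  0.395  -0.883  -0.253 177.599]
 [  0.919   0.379   0.112 604.12 ]
 [ -0.003  -0.277   0.961 384.474]
 [  0.      0.      0.      1.   ]]
oblong_center [([126.0, 217.0, 28.0, 42.0], 0.73), ([172.0, 182.0, 56.0, 54.0], 0.68), ([235.0, 241.0, 47.0, 52.0], 0.59)]
ware_board [([209.0, 333.0, 36.0, 33.0], 0.73)]
gauge_hole0 []
lens []
camera_head []
square_center []
coaster_mid []
cup_mid []
```

```bash
python3 - <<'E'
import cv2,numpy as np
s=cv2.imread('pics/scene.png')[100:340,150:450]; s=cv2.resize(s,(750,600),interpolation=cv2.INTER_CUBIC)
cv2.imwrite('pics/scene_c.png',s)
E
```

```text
(no output)
```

View pics/wrist.png

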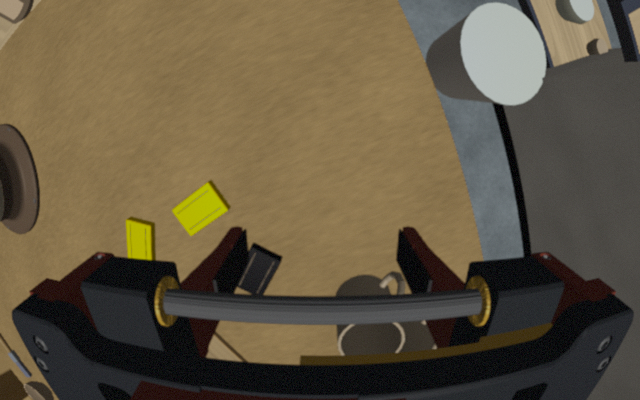

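View pics/side.png

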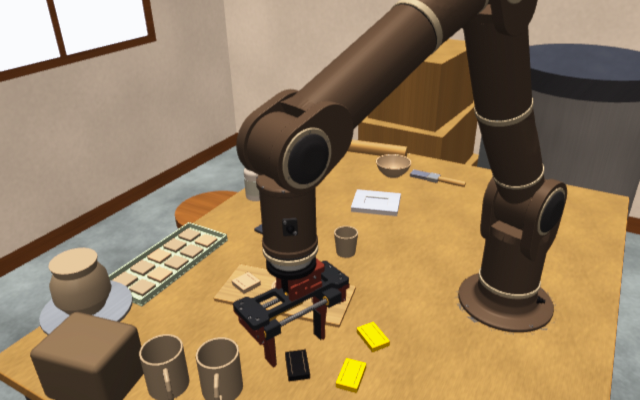

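```bash
sleep 1
```

```text
(no output)
```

View pics/scene_c.png

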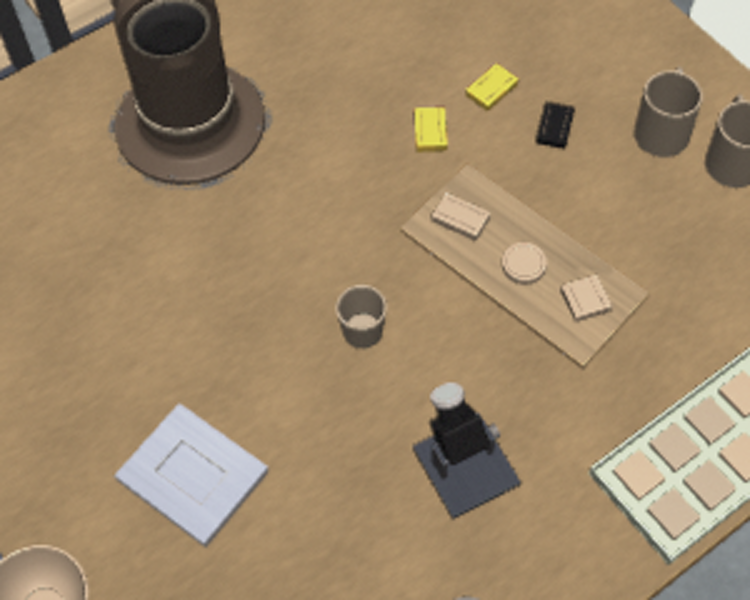

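```bash
cat > m.py <<'E'
from h import *
E
python3 - <<'E'
from h import *
np.set_printoptions(precision=1,suppress=True)
im=r.get_image('scene');sd=r.get_image('side')
print('base',proj(im,[0,0,0]),'tcp',proj(im,[246,574,222]),proj(sd,[0,0,0]),proj(sd,[246,574,222]))
c=lambda x,y:(150+x/2.5,100+y/2.5)
P=dict(obl=((461,213),28),cup=((362,302),70),gauge=((191,472),18),pocket=((191,472),18),square=((585,296),28),coaster=((524,261),25),lens=((448,396),90))
for k,((x,y),z) in P.items(): print(k,onz(im,*c(x,y),z))
print('plate corners',[onz(im,*c(x,y),18) for x,y in((180,404),(268,467),(207,541),(117,474))])
print('board corners',[onz(im,*c(x,y),12) for x,y in((467,165),(648,293),(584,364),(402,229))])
print('tile top corners',[onz(im,*c(x,y),28) for x,y in((442,193),(490,213),(475,234),(432,212))])
print('stand base corners',[onz(im,*c(x,y),8) for x,y in((413,448),(480,418),(520,480),(455,516))])
big=cv2.cvtColor(im['pixels'],cv2.COLOR_RGB2BGR)
A=cv2.resize(big[165:205,305:365],(720,480),interpolation=cv2.INTER_CUBIC)
B=cv2.resize(big[240:315,305:365],(480,600),interpolation=cv2.INTER_CUBIC)
cv2.imwrite('pics/tile_c.png',A);
C=cv2.cvtColor(sd['pixels'],cv2.COLOR_RGB2BGR)[190:340,200:400]
C=cv2.resize(C,(320,240));C=cv2.copyMakeBorder(C,0,360,0,0,cv2.BORDER_CONSTANT)
cv2.imwrite('pics/mix.png',np.hstack([B,C]))
E
```

```text
base [226.  147.9] tcp [390.7  76.5] [504.1 300.5] [295.5 348.3]
obl [393.  211.2  28. ]
cup [444.7   2.2  70. ]
gauge [ 489.1 -299.6   18. ]
pocket [ 489.1 -299.6   18. ]
square [600.4 262.6  28. ]
coaster [506.5 233.1  25. ]
lens [627.2   3.4  90. ]
plate corners [array([ 400.4, -261.3,   18. ]), array([ 542.2, -217.9,   18. ]), array([ 577.4, -331.4,   18. ]), array([ 434.9, -375.9,   18. ])]
board corners [array([324.7, 276.9,  12. ]), array([643.5, 342.3,  12. ]), array([672.3, 200.5,  12. ]), array([356. , 134.3,  12. ])]
tile top corners [array([349.9, 210.6,  28. ]), array([417.8, 244. ,  28. ]), array([432.4, 205.1,  28. ]), array([366.9, 179.4,  28. ])]
stand base corners [array([629.2, -52.8,   8. ]), array([648.5,  42.3,   8. ]), array([745.6,  29.6,   8. ]), array([733.3, -65.6,   8. ])]
```

```bash
python3 -c "
import cv2,numpy as np
a=cv2.imread('pics/tile_c.png');b=cv2.imread('pics/mix.png')
a=cv2.resize(a,(360,240));o=np.zeros((600,800,3),np.uint8);o[:,:480]=b[:,:480];o[:213,480:]=cv2.resize(a,(320,213));cv2.imwrite('pics/close1.png',o)"
```

```text
(no output)
```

View pics/close1.png

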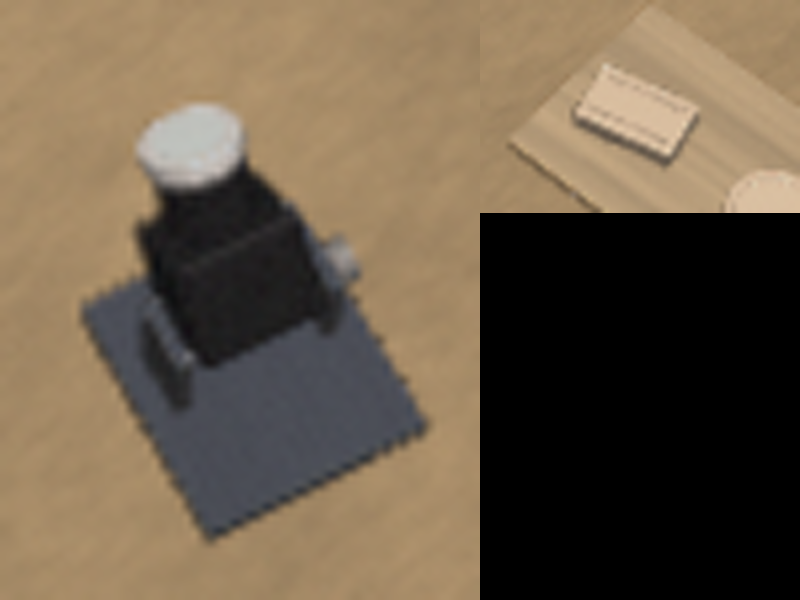

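Candidates: beige oblong on the ware board (scene px 334,185); yellow look-alikes (322,151) and (347,134); black one (372,150); tray tiles at right. I choose the beige one on the board, which the close crop confirms as oblong and clay-coloured.

>>> move_arm([
  [-4.4,-4.4,0,0,0],
  [-4.4,-4.4,0,0,0],
  [-4.4,-4.4,0,0,0],
  [-4.4,-4.4,0,0,0],
  [-4.4,-4.4,0,0,0],
])

```text
time_s: 2.08
ee_pos: [362.4, 283.7, 222.9]
eef_rot: [3.141, 0.0, 2.737]
wrist_force: [1.2, 0.6, -0.3]
width: 0.999
grasp_force: 0.0
```

>>> move_arm([
  [-4.0,-4.0,0,0,0],
  [-1.8,-1.6,0,0.187,0],
  [0,0,0,0.187,0],
  [0,0,0,0.187,0],
  [0,0,0,0.187,0],
])

```text
time_s: 2.7
ee_pos: [393.1, 211.2, 222.9]
eef_rot: [3.141, -0.0, 1.982]
wrist_force: [-0.9, -0.3, 0.1]
width: 0.997
grasp_force: 0.0
```

```bash
python3 - <<'E'
from h import *
np.set_printoptions(precision=3,suppress=True)
im=r.get_image('wrist');s=r.get_state();print(s['ee_pos'],s['eef_rot'],s['joint_pos'],s['time_s'])
for l in['oblong_center','lens','cup_mid']: print(l,[(np.round(d['rect'],0).tolist(),round(d['score'],2)) for d in r.spot_in(im,l)])
print(wproj(im,s['ee_pos']),wproj(im,[393,211,28]));save(im,'w2.png')
E
```

```text
[393.121 211.272 222.834] [ 3.141 -0.     1.973] [-0.812  0.097  0.228  2.019 -0.026  1.028 -0.17 ] 2.75
oblong_center [([290.0, 152.0, 61.0, 39.0], 0.62), ([198.0, 42.0, 56.0, 66.0], 0.57), ([337.0, 1.0, 45.0, 22.0], 0.57), ([236.0, 0.0, 38.0, 13.0], 0.55)]
lens []
cup_mid [([271.0, 325.0, 50.0, 32.0], 0.58)]
[320.552 243.675] [321.266 173.839]
```

View pics/w2.png

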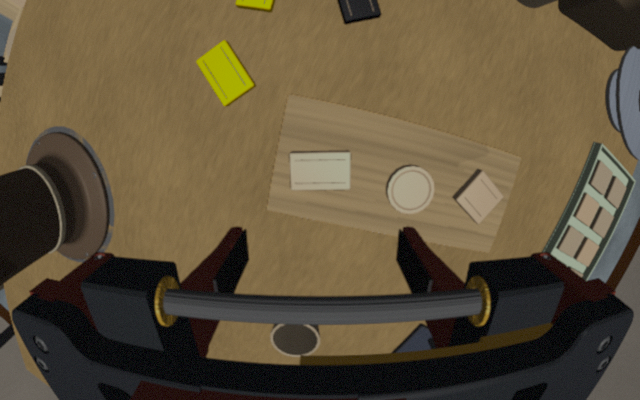

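```bash
cat >> h.py <<'E'
def tile(im,box,z,thr=(150,130,110)):
    # top-face of light tile within box (u0,v0,u1,v1) -> world rect
    u0,v0,u1,v1=box;p=np.asarray(im['pixels'],np.uint8)[v0:v1,u0:u1]
    g=cv2.cvtColor(p,cv2.COLOR_RGB2GRAY)
    t,m=cv2.threshold(g,0,255,cv2.THRESH_OTSU)
    m=cv2.morphologyEx(m,cv2.MORPH_CLOSE,np.ones((5,5)))
    c=max(cv2.findContours(m,cv2.RETR_EXTERNAL,cv2.CHAIN_APPROX_NONE)[0],key=cv2.contourArea)[:,0]+[u0,v0]
    w=np.array([wonz(im,u,v,z)[:2] for u,v in c],np.float32)
    return t,cv2.minAreaRect(w)
E
python3 - <<'E'
from h import *
im=r.get_image('wrist')
print(tile(im,(284,144,358,197),28))
E
```

```text
(140.0, ((390.32562255859375, 213.45736694335938), (70.56298828125, 43.38346481323242), 24.29255485534668))
```

>>> move_arm([
  [0,0,4,0,0],
  [0,0,4,0,0],
  [0,0,4,0,0],
  [0,0,0,0,0],
  [0,0,0,0,0],
])

```text
time_s: 3.58
ee_pos: [393.6, 211.6, 103.7]
eef_rot: [3.141, -0.0, 1.99]
wrist_force: [0.1, 0.2, 0.9]
width: 1.002
grasp_force: 0.0
```

```bash
python3 - <<'E'
from h import *
im=r.get_image('wrist');s=r.get_state();print(s['ee_pos'],s['eef_rot'])
print(wproj(im,[393,211,28]),tile(im,(250,140,392,260),28));save(im,'w3.png')
E
```

```text
[393.95146136 211.8860445  104.1094225 ] [ 3.13945172e+00 -5.43650740e-04  1.98960911e+00]
[319.91883091 204.53401977] (136.0, ((390.32049560546875, 213.44351196289062), (69.7135009765625, 43.81418228149414), 24.305522918701172))
```

View pics/w3.png

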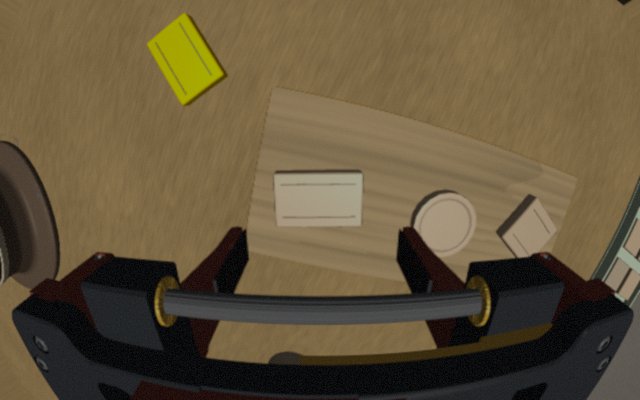

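>>> move_arm([
  [0.29,-0.22,2,-0.01,0],
  [0,0,3,0,0],
  [0,0,2.5,0,0],
  [0,0,0.85,0,0],
  [0,0,0,0,0],
])

```text
time_s: 4.25
ee_pos: [390.3, 213.4, 19.9]
eef_rot: [3.141, -0.0, 1.999]
wrist_force: [0.5, 0.5, 0.5]
width: 0.998
grasp_force: 0.0
```

>>> move_arm([
  [0,0,0,0,0.5],
  [0,0,0,0,0.5],
  [0,0,0,0,0.5],
  [0,0,0,0,0.5],
  [0,0,0,0,0.5],
], newtons=20)

```text
time_s: 4.88
ee_pos: [390.3, 213.4, 20.0]
eef_rot: [3.14, -0.0, 1.999]
wrist_force: [-0.8, -0.8, 7.4]
width: 0.82
grasp_force: 20.0
```

>>> move_arm([
  [0,0,-2,0,0.5],
  [0,0,-4,0,0.5],
  [0,0,-4,0,0.5],
  [0,0,-4,0,0.5],
  [0,0,0,0,0.5],
])

```text
time_s: 5.5
ee_pos: [391.3, 214.1, 161.9]
eef_rot: [3.136, -0.002, 1.999]
wrist_force: [-0.4, 0.3, -1.6]
width: 0.817
grasp_force: 20.0
```

>>> move_arm([
  [-3,-0.7,0,0,0.5],
  [-5,-1.2,0,0,0.5],
  [-5,-1.2,0,0,0.5],
  [-5,-1.2,0,0,0.5],
  [-5,-1.2,0,0,0.5],
])

```text
time_s: 6.12
ee_pos: [434.7, -20.6, 158.3]
eef_rot: [-3.141, -0.0, 1.999]
wrist_force: [0.2, 1.0, -1.7]
width: 0.815
grasp_force: 20.0
```

```bash
python3 - <<'E'
from h import *
np.set_printoptions(precision=2,suppress=True)
im=r.get_image('wrist');s=r.get_state();print(s['ee_pos'],s['eef_rot'],s['width'],s['grasp_force'],s['joint_pos'])
for l in['gauge_hole0','lens','camera_head','oblong_center']: print(l,[(np.round(d['rect'],0).tolist(),round(d['score'],2)) for d in r.spot_in(im,l)])
np.savez('w4.npz',**{k:im[k] for k in im});save(im,'w4.png')
E
```

```text
[435.47 -27.17 158.62] [-3.14  0.    1.99] 0.8170291142213469 19.997833371162415 [-0.44  0.16  0.44  2.13 -0.09  0.86  0.47]
gauge_hole0 [([225.0, 328.0, 107.0, 34.0], 0.62)]
lens [([500.0, 230.0, 42.0, 37.0], 0.81)]
camera_head [([497.0, 231.0, 46.0, 38.0], 0.84), ([455.0, 2.0, 52.0, 26.0], 0.42)]
oblong_center [([256.0, 204.0, 133.0, 82.0], 0.88)]
```

View pics/w4.png

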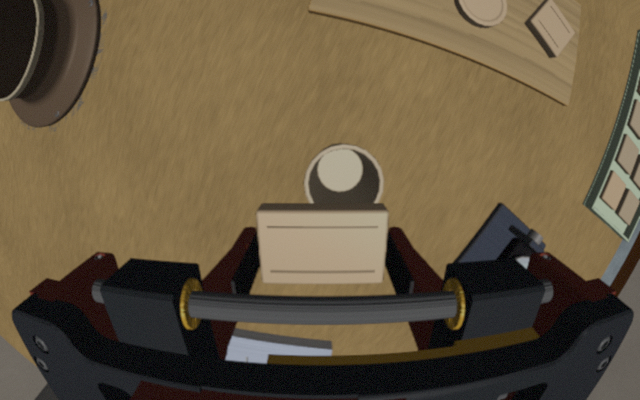

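>>> move_arm([
  [-5,-1.1,0,0,0.5],
  [-5,-1.1,0,0,0.5],
  [-5,-1.1,0,0,0.5],
  [-5,-1.1,0,0,0.5],
  [-5,-1.1,0,0,0.5],
])

```text
time_s: 7.0
ee_pos: [489.9, -268.6, 158.4]
eef_rot: [-3.142, -0.001, 2.002]
wrist_force: [0.7, 0.1, -1.0]
width: 0.817
grasp_force: 20.0
```

>>> move_arm([
  [-5,-1,0,0,0.5],
  [-5,-1,0,0,0.5],
  [-3.5,-0.7,0,0.128,0.5],
  [0,0,0,0,0.5],
  [0,0,0,0,0.5],
])

```text
time_s: 7.62
ee_pos: [521.0, -400.9, 158.1]
eef_rot: [-3.141, -0.002, 1.874]
wrist_force: [-0.3, 1.6, -1.6]
width: 0.816
grasp_force: 20.0
```

```bash
python3 - <<'E'
from h import *
np.set_printoptions(precision=2,suppress=True)
im=r.get_image('wrist');s=r.get_state();print(s['ee_pos'],s['eef_rot'],s['width'],s['grasp_force'],s['joint_pos'])
for l in['gauge_hole0','lens','oblong_center']: print(l,[(np.round(d['rect'],0).tolist(),round(d['score'],2)) for d in r.spot_in(im,l)])
np.savez('w5.npz',**{k:im[k] for k in im});save(im,'w5.png')
E
```

```text
[ 521.09 -400.78  158.42] [-3.14 -0.    1.87] 0.8169444085995701 19.99969393014908 [ 0.21  0.57  0.56  1.61 -0.33  1.06  1.16]
gauge_hole0 [([240.0, 17.0, 157.0, 122.0], 0.81)]
lens []
oblong_center [([255.0, 203.0, 136.0, 81.0], 0.92)]
```

View pics/w5.png

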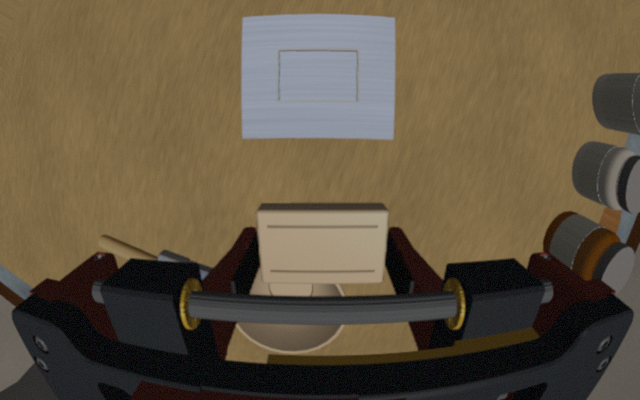

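```bash
python3 - <<'E'
from h import *
np.set_printoptions(precision=2,suppress=True)
im=np.load('w5.npz');p=im['pixels'].astype(int)
m=((p[...,2]-p[...,0])>5).astype(np.uint8)*255;m[:, :225]=0;m[:,410:]=0;m[155:]=0
m=cv2.morphologyEx(m,cv2.MORPH_OPEN,np.ones((3,3)))
c=max(cv2.findContours(m,cv2.RETR_EXTERNAL,cv2.CHAIN_APPROX_NONE)[0],key=cv2.contourArea)[:,0]
print(cv2.boundingRect(c))
rt=cv2.minAreaRect(np.array([wonz(im,u,v,18)[:2] for u,v in c],np.float32));print('plate',rt)
# pocket rim from dark lines (at z 17)
g=cv2.cvtColor(im['pixels'],cv2.COLOR_RGB2GRAY)
q=g[40:115,265:372].astype(int);d=(cv2.blur(g,(9,9))[40:115,265:372].astype(int)-q)>12
ys,xs=np.nonzero(d);w=np.array([wonz(im,x+265,y+40,17)[:2] for x,y in zip(xs,ys)],np.float32)
print(len(w),'pocket',cv2.minAreaRect(w))
# held tile top (z: tcp+8)
q=cv2.cvtColor(im['pixels'],cv2.COLOR_RGB2HSV)[195:290,245:400]
t,mm=cv2.threshold(q[...,2],0,255,cv2.THRESH_OTSU)
c=max(cv2.findContours(mm,cv2.RETR_EXTERNAL,cv2.CHAIN_APPROX_NONE)[0],key=cv2.contourArea)[:,0]+[245,195]
print(cv2.boundingRect(c),'tile',cv2.minAreaRect(np.array([wonz(im,u,v,166.3)[:2] for u,v in c],np.float32)))
E
```

```text
(242, 14, 153, 125)
plate ((484.65478515625, -296.6656494140625), (149.4445343017578, 123.53108215332031), 16.873672485351562)
233 pocket ((484.589111328125, -296.5969543457031), (76.76803588867188, 49.980926513671875), 17.069726943969727)
(245, 195, 155, 95) tile ((521.12109375, -398.36944580078125), (85.04016876220703, 58.484466552734375), 17.39411735534668)
```

>>> move_arm([
  [5.5,-0.2,0,0.006,0.5],
  [5.53,-0.21,0,0,0.5],
  [0,0,5,0,0.5],
  [0,0,5,0,0.5],
  [0,0,2.4,0,0.5],
])

```text
time_s: 8.45
ee_pos: [483.5, -297.1, 33.2]
eef_rot: [-3.14, -0.002, 1.867]
wrist_force: [-0.8, 1.0, -0.8]
width: 0.819
grasp_force: 20.0
```

>>> move_arm([
  [0,0,0,0,0.5],
  [0,0,0.3,0,0.5],
  [0,0,0.3,0,0.5],
  [0,0,0.1,0,0.5],
  [0,0,0,0,0.5],
])

```text
time_s: 9.07
ee_pos: [484.4, -299.1, 28.5]
eef_rot: [3.141, 0.0, 1.865]
wrist_force: [0.7, -0.8, -1.1]
width: 0.818
grasp_force: 20.0
```

```bash
python3 - <<'E'
from h import *
np.set_printoptions(precision=2,suppress=True)
for i in range(2):
    im=r.get_image('wrist');s=r.get_state();print(s['ee_pos'],s['eef_rot'])
np.savez('w6.npz',**{k:im[k] for k in im});save(im,'w6.png')
R_=R.from_euler('xyz',s['eef_rot']).as_matrix();print(R_.T@(np.array([484.6,-296.6,19])-s['ee_pos']))
E
```

```text
[ 484.38 -299.14   28.44] [3.14 0.   1.86]
[ 484.35 -299.08   28.37] [3.14 0.   1.86]
[2.31 0.96 9.37]
```

>>> move_arm([
  [0.23,0.1,0,0,0.5],
  [0,0,0.2,0,0.5],
  [0,0,0.2,0,0.5],
  [0,0,0.1,0,0.5],
  [0,0,0,0,0.5],
])

```text
time_s: 9.8
ee_pos: [484.4, -296.6, 23.0]
eef_rot: [-3.141, -0.0, 1.865]
wrist_force: [-0.2, 0.2, -0.7]
width: 0.82
grasp_force: 20.0
```

>>> move_arm([
  [0,0,0.1,0,0.5],
  [0,0,0.1,0,0.5],
  [0,0,0.1,0,0.5],
  [0,0,0,0,0.5],
  [0,0,0,0,0.5],
])

```text
time_s: 10.42
ee_pos: [484.5, -296.6, 20.1]
eef_rot: [3.142, -0.0, 1.865]
wrist_force: [-0.4, -0.5, -0.9]
width: 0.816
grasp_force: 20.0
```

>>> move_arm([
  [0,0,0.05,0,0.5],
  [0,0,0.04,0,0.5],
  [0,0,0,0,0.5],
  [0,0,0,0,0.4],
  [0,0,0,0,0.1],
], newtons=10)

```text
time_s: 11.05
ee_pos: [484.6, -296.6, 19.3]
eef_rot: [3.141, 0.0, 1.865]
wrist_force: [-0.6, 0.2, 1.0]
width: 0.883
grasp_force: 0.0
```

>>> move_arm([
  [0,0,0,0,0],
  [0,0,0,0,0],
  [0,0,0,0,0],
  [0,0,-2,0,0],
  [0,0,-4,0,0],
])

```text
time_s: 11.68
ee_pos: [483.5, -295.9, 78.6]
eef_rot: [-3.139, -0.002, 1.865]
wrist_force: [0.2, -0.5, 0.7]
width: 1.0
grasp_force: 0.0
```

>>> move_arm([
  [-3,0,-2,0,0],
  [-2,0,0,0,0],
  [0,0,0,0,0],
  [0,0,0,0,0],
  [0,0,0,0,0],
])

```text
time_s: 12.3
ee_pos: [498.8, -343.3, 98.8]
eef_rot: [-3.141, -0.001, 1.866]
wrist_force: [0.5, 0.1, 0.5]
width: 1.0
grasp_force: 0.0
```

```bash
python3 - <<'E'
from h import *
np.set_printoptions(precision=2,suppress=True)
im=r.get_image('wrist');s=r.get_state();print(s['ee_pos'],s['eef_rot'],s['joint_pos'])
np.savez('w7.npz',**{k:im[k] for k in im})
c=wproj(im,[484.6,-296.6,27]).astype(int);print(c)
p=im['pixels'].astype(int);b=(c[0]-75,max(c[1]-60,0),c[0]+75,c[1]+50)
q=p[b[1]:b[3],b[0]:b[2]];m=((q[...,0]-q[...,2])>12).astype(np.uint8)*255
m=cv2.morphologyEx(m,cv2.MORPH_OPEN,np.ones((5,5)))
k=max(cv2.findContours(m,cv2.RETR_EXTERNAL,cv2.CHAIN_APPROX_NONE)[0],key=cv2.contourArea)[:,0]+[b[0],b[1]]
print(cv2.boundingRect(k),[cv2.minAreaRect(np.array([wonz(im,u,v,z)[:2] for u,v in k],np.float32)) for z in(27,)])
a=im['pixels'][max(0,c[1]-110):c[1]+90,c[0]-150:c[0]+150]
cv2.imwrite('pics/w7.png',cv2.cvtColor(cv2.resize(a,None,fx=2.5,fy=2.5),cv2.COLOR_RGB2BGR))
E
```

```text
[ 498.88 -343.42   98.9 ] [-3.14 -0.    1.87] [ 0.14  0.55  0.54  1.79 -0.35  0.89  1.13]
[320 144]
(275, 115, 95, 59) [((485.4371337890625, -295.9698791503906), (71.44233703613281, 45.02101516723633), 16.836469650268555)]
```

View pics/w7.png

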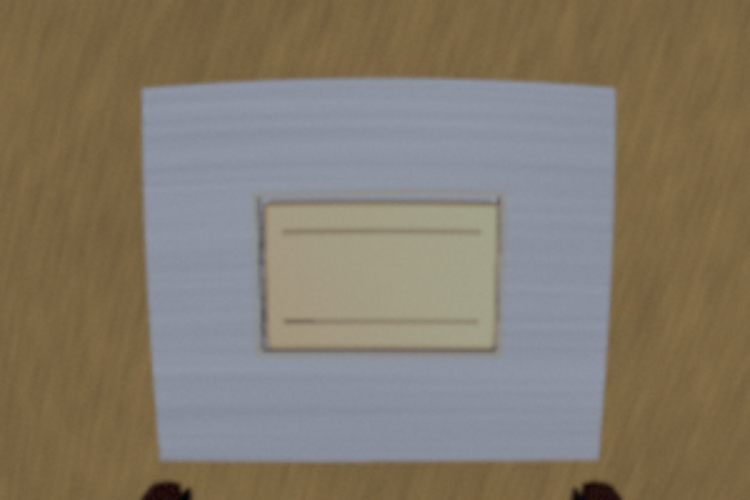

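>>> move_arm([
  [3,0.04,0,0,0],
  [2.5,0,0,0,0],
  [0,0,3,0,0],
  [0,0,3,0,0],
  [0,0,1.0,0,0],
])

```text
time_s: 12.98
ee_pos: [482.6, -290.6, 27.8]
eef_rot: [-3.14, -0.002, 1.865]
wrist_force: [-0.3, 0.1, 1.3]
width: 1.003
grasp_force: 0.0
```

>>> move_arm([
  [0,0,0.6,0,0],
  [0,0,0.34,0,0],
  [0,0,0,0,0],
  [0,0,0,0,0.4],
  [0,0,0,0,0.5],
], newtons=30)

```text
time_s: 13.6
ee_pos: [483.7, -291.8, 20.2]
eef_rot: [3.141, 0.0, 1.865]
wrist_force: [0.4, 0.2, 1.4]
width: 0.817
grasp_force: 30.0
```

>>> move_arm([
  [0,0,0,0,0.5],
  [0,0,0,0,0.5],
  [0,0,-0.5,0,0.5],
  [0,0,-1,0,0.5],
  [0,0,-2.5,0,0.5],
])

```text
time_s: 14.22
ee_pos: [482.7, -291.2, 59.8]
eef_rot: [-3.14, -0.001, 1.865]
wrist_force: [0.9, -0.7, -0.6]
width: 0.815
grasp_force: 30.0
```

>>> move_arm([
  [0,0,-6,-0.18,0.5],
  [0,0,-6,-0.18,0.5],
  [0,0,-6,-0.18,0.5],
  [0,0,-6,-0.18,0.5],
  [0,0,-6,0,0.5],
])

```text
time_s: 14.85
ee_pos: [482.6, -291.7, 362.6]
eef_rot: [3.141, 0.001, 2.587]
wrist_force: [1.2, -0.6, -2.4]
width: 0.816
grasp_force: 30.0
```

>>> move_arm([
  [0,0,-6,0,0.5],
  [0,0,-6,0,0.5],
  [0,0,-6,0,0.5],
  [0,0,-6,0,0.5],
  [0,0,-6,0,0.5],
])

```text
time_s: 15.48
ee_pos: [474.3, -286.9, 609.6]
eef_rot: [3.14, 0.075, 2.584]
wrist_force: [0.4, 0.4, -1.9]
width: 0.815
grasp_force: 30.0
```

```bash
python3 - <<'E'
from h import *
np.set_printoptions(precision=3,suppress=True)
s=r.get_state();print(s['ee_pos'],s['eef_rot'],s['joint_pos'],s['width'])
E
```

```text
[ 474.286 -286.921  609.592] [3.14  0.075 2.584] [ 0.109  0.19   0.468  1.042 -0.091  1.852  1.55 ] 0.8154993173204562
```

```bash
python3 - <<'E'
from h import *
np.set_printoptions(precision=2,suppress=True)
im=r.get_image('scene');w=r.get_image('wrist');sd=r.get_image('side');w4=np.load('w4.npz')
for n,i in(('scene',im),('wrist',w),('side',sd)):
    for l in['lens','camera_head','oblong_center']: print(n,l,[(np.round(d['rect'],0).tolist(),round(d['score'],2)) for d in r.spot_in(i,l)])
o1,d1=ray(im,328.9,258.1)
for i,nm in((w,'w'),(w4,'w4')):
    print(nm,wproj(i,[620,0,140]))
print('scene line at z',[ (o1+d1*(z-o1[2])/d1[2]) for z in(90,110,130,150)])
np.savez('w8.npz',**{k:w[k] for k in w});save(w,'w8.png')
np.savez('s8.npz',**{k:im[k] for k in im});np.savez('sd8.npz',**{k:sd[k] for k in sd});save(sd,'sd8.png')
E
```

```text
scene lens [([326.0, 252.0, 28.0, 30.0], 0.81)]
scene camera_head [([323.0, 256.0, 25.0, 29.0], 0.79)]
scene oblong_center [([313.0, 143.0, 16.0, 22.0], 0.75), ([366.0, 139.0, 11.0, 21.0], 0.69), ([169.0, 173.0, 37.0, 21.0], 0.68), ([337.0, 128.0, 22.0, 12.0], 0.67)]
wrist lens [([447.0, 114.0, 26.0, 31.0], 0.82), ([255.0, 210.0, 133.0, 82.0], 0.5)]
wrist camera_head [([444.0, 116.0, 29.0, 32.0], 0.71)]
wrist oblong_center [([258.0, 211.0, 132.0, 80.0], 0.6)]
side lens [([267.0, 198.0, 28.0, 28.0], 0.72)]
side camera_head [([267.0, 194.0, 31.0, 35.0], 0.96)]
side oblong_center [([285.0, 349.0, 27.0, 32.0], 0.7), ([270.0, 200.0, 28.0, 29.0], 0.61), ([355.0, 323.0, 36.0, 32.0], 0.56), ([333.0, 360.0, 32.0, 33.0], 0.56), ([372.0, 5.0, 25.0, 17.0], 0.55)]
w [468.93 120.12]
w4 [532.2  289.48]
scene line at z [array([625.8 ,   3.28,  90.  ]), array([632.79,  -2.78, 110.  ]), array([639.78,  -8.84, 130.  ]), array([646.77, -14.91, 150.  ])]
```

```bash
python3 - <<'E'
from h import *
A=np.load('s8.npz')['pixels'][245:305,310:370];B=np.load('sd8.npz')['pixels'][185:245,250:310];C=np.load('w8.npz')['pixels'][100:160,430:490]
f=lambda a:cv2.resize(a,(400,400)[:2] if 0 else (390,390),interpolation=cv2.INTER_CUBIC)
o=np.zeros((600,800,3),np.uint8);o[:300,:300]=cv2.resize(A,(300,300),interpolation=cv2.INTER_CUBIC);o[:300,300:600]=cv2.resize(B,(300,300),interpolation=cv2.INTER_CUBIC)
o[300:,:300]=cv2.resize(C,(300,300),interpolation=cv2.INTER_CUBIC)
cv2.imwrite('pics/heads.png',cv2.cvtColor(o,cv2.COLOR_RGB2BGR))
E
```

```text
(no output)
```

View pics/heads.png

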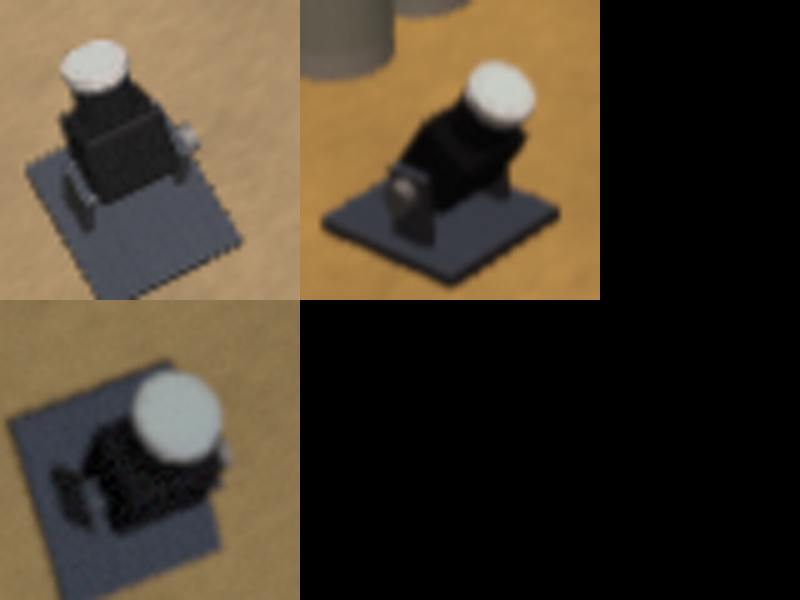

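```bash
cat > fit.py <<'E'
from h import *
from scipy.optimize import least_squares
np.set_printoptions(precision=3,suppress=True)
S,D,W=[dict(np.load(f+'.npz')) for f in('s8','sd8','w8')]
for nm,im,f,pts in(('scene',S,onz,[(315,278.6),(358.4,293),(330,305)]),('side',D,onz,[(254,229),(280.4,241.6),(301.6,227.4)]),('wrist',W,wonz,[(432,124.4),(464.4,112),(474,150)])):
    q=np.array([f(im,*p,8)[:2] for p in pts]);e=np.diff(q,axis=0);print(nm,q.tolist(),'edge ang',np.arctan2(e[:,1],e[:,0]),np.linalg.norm(e,axis=1))
def tri(*rs):
    A=sum(np.eye(3)-np.outer(d,d) for o,d in rs);b=sum((np.eye(3)-np.outer(d,d))@o for o,d in rs);return np.linalg.solve(A,b)
K=tri(ray(S,347.4,272.4),ray(D,270.6,222.6));print('knob',K)
V=[]
for im,pr,box in((S,proj,(318,249,340,266)),(D,proj,(280,194,310,213)),(W,wproj,(452,110,478,136))):
    u0,v0,u1,v1=box;g=cv2.cvtColor(im['pixels'],cv2.COLOR_RGB2HSV)[v0:v1,u0:u1].astype(int)
    m=((g[...,2]>125)&(g[...,1]<60)).astype(np.uint8)
    n,lab,st,ce=cv2.connectedComponentsWithStats(m);k=1+np.argmax(st[1:,4]);ys,xs=np.nonzero(lab==k)
    P=np.c_[xs+u0,ys+v0].astype(float);print(box,st[k],P.mean(0))
    V.append((im,pr,P.mean(0),np.cov(P.T),len(P)))
t=np.linspace(0,2*np.pi,48,endpoint=False)
def model(p,im,pr):
    c=p[:3];a,al,rho,h=p[3:]
    z=np.array([np.sin(a)*np.cos(al),np.sin(a)*np.sin(al),np.cos(a)]);y=np.array([-np.sin(al),np.cos(al),0]);x=np.cross(y,z)
    q=np.concatenate([c+rho*(np.outer(np.cos(t),x)+np.outer(np.sin(t),y))-hh*z for hh in(0,h)])
    H=cv2.convexHull(np.array([pr(im,i) for i in q],np.float32)*1)
    M=cv2.moments(H);A=M['m00'];return np.array([M['m10']/A,M['m01']/A]),np.array([M['mu20'],M['mu11'],M['mu02']])/A,A
def res(p,full=False):
    o=[]
    for im,pr,mu,C,n in V:
        m,c,A=model(p,im,pr);o+=list((m-mu)/.3)+list((c-[C[0,0],C[0,1],C[1,1]])/(.05*np.sqrt(C[0,0]*C[1,1])))+[(A-n)/(.05*n)]
    o+=[(p[5]-21)/1.5,(p[6]-6)/4,(p[4]-(np.pi-.15))/.06]
    # hinge axis passes through knob: axis of optics meets it
    z=np.array([np.sin(p[3])*np.cos(p[4]),np.sin(p[3])*np.sin(p[4]),np.cos(p[3])]);y=np.array([-np.sin(p[4]),np.cos(p[4]),0])
    v=p[:3]-K;off=v@np.cross(y,z);o.append(off/3.)
    return np.array(o)
s=least_squares(res,[630,0,115,.5,np.pi-.15,21,6],x_scale=[1,1,1,.05,.05,1,1])
print('fit',s.x,'cost',s.cost,np.round(s.fun,1))
cov=np.linalg.inv(s.jac.T@s.jac);print('sd',np.sqrt(np.diag(cov)))
p=s.x;z=np.array([np.sin(p[3])*np.cos(p[4]),np.sin(p[3])*np.sin(p[4]),np.cos(p[3])]);print('focus',p[:3]+160*z,'z',z)
E
python3 fit.py
```

```text
scene [[627.1642402349748, -52.020372028693544], [748.9209755599529, 28.460839114801445], [725.9044343096019, -67.79460107069997]] edge ang [ 0.584 -1.806] [145.952  98.969]
side [[744.1254134349421, 31.001931008044266], [633.9435207601548, 51.28611897822316], [620.0041132811236, -45.78390430945615]] edge ang [ 2.96  -1.713] [112.033  98.066]
wrist [[625.5061838507033, -49.36259316730292], [640.764330844443, 48.03315816780176], [748.1514594720948, 29.155718312574066]] edge ang [ 1.415 -0.174] [ 98.584 109.034]
knob [683.114  30.741  47.915]
(318, 249, 340, 266) [  4   4  14  10 108] [328.639 257.63 ]
(280, 194, 310, 213) [  3   4  14  11 116] [289.828 203.   ]
(452, 110, 478, 136) [  5   4  18  18 233] [465.485 122.412]
fit [629.437  -0.024 114.679   0.52    2.979  20.881   6.   ] cost 31.113525776178083 [ 1.9 -2.2 -1.2 -0.1  0.8  0.3 -2.4  1.6  1.5 -0.7  3.9  3.4 -0.4  1.2
  0.6 -0.3  1.5  1.2 -0.1  0.  -0.2  2.8]
sd [2.346e-01 1.204e+09 7.593e+08       nan 2.651e-02 3.219e-02 4.000e+00]
focus [551.025  12.872 253.55 ] z [-0.49   0.081  0.868]fit.py:35: RuntimeWarning: invalid value encountered in sqrt
  cov=np.linalg.inv(s.jac.T@s.jac);print('sd',np.sqrt(np.diag(cov)))
```

```bash
sed -i 's/x_scale=\[1,1,1,.05,.05,1,1\])/x_scale=[1,1,1,.05,.05,1,1],diff_step=1e-3,method="trf",loss="soft_l1")/; s/(np.pi-.15))\/.06/(np.pi-.17))\/.03/' fit.py
cat >> fit.py <<'E'
def run(wk,views):
    def f(p):
        v=res(p).copy();v[-1]*=wk
        for i in range(3):
            if i not in views: v[i*6:i*6+6]=0
        return v
    s=least_squares(f,[630,0,115,.55,np.pi-.17,21,6],x_scale=[1,1,1,.05,.05,1,1],diff_step=1e-3);return s.x,s.cost
for wk in(0,1):
    for vs in((0,1,2),(0,1),(0,2),(1,2)): print(wk,vs,*run(wk,vs))
E
python3 fit.py | tail -14
```

```text
(280, 194, 310, 213) [  3   4  14  11 116] [289.828 203.   ]
(452, 110, 478, 136) [  5   4  18  18 233] [465.485 122.412]
fit [629.033  -1.07  115.026   0.469   2.975  20.662   3.179] cost 10.409667514797713 [ 0.3 -3.3 -2.4  0.2 -0.5 -1.  -0.7 -0.   0.6 -0.4  0.7  1.  -1.2  0.7
 -0.4  0.1  0.7  0.3 -0.2 -0.7  0.1  4.2]
sd [0.892 0.849 1.276 0.035 0.028 0.372 1.512]
focus [557.696  10.96  257.736] z [-0.446  0.075  0.892]
0 (0, 1, 2) [629.677  -1.306 114.088   0.445   2.978  20.826   2.676] 10.336770585593671
0 (0, 1) [630.703  -3.352 113.021   0.44    2.979  21.075   2.112] 3.571094912041206
0 (0, 2) [629.319  -0.008 112.852   0.539   2.96   20.808   5.818] 6.307606913154236
0 (1, 2) [628.582  -0.    115.345   0.477   2.978  20.59    2.27 ] 1.513032958309796
1 (0, 1, 2) [629.683  -1.391 114.579   0.499   2.962  20.776   3.231] 17.7705362808625
1 (0, 1) [631.025  -3.562 113.665   0.49    2.962  20.965   2.76 ] 10.510978609573561
1 (0, 2) [628.528   0.035 113.878   0.613   2.953  20.616   8.04 ] 6.836266462980091
1 (1, 2) [629.034  -0.59  114.863   0.55    2.964  20.839   0.762] 4.944967648927255
```

>>> move_arm([
  [-0.8,3.2,3.9,0,0.5],
  [-0.8,3.2,3.9,0,0.5],
  [-0.8,3.2,3.9,0,0.5],
  [-0.8,3.2,3.9,0,0.5],
  [-0.8,3.2,3.9,0,0.5],
])

```text
time_s: 16.7
ee_pos: [605.0, -177.5, 414.5]
eef_rot: [3.14, 0.07, 2.585]
wrist_force: [0.1, -0.6, -0.8]
width: 0.815
grasp_force: 30.0
```

```bash
python3 - <<'E'
from h import *
np.set_printoptions(precision=3,suppress=True)
w=r.get_image('wrist');s=r.get_state();print(s['ee_pos'],s['eef_rot'],s['joint_pos'],s['width'])
np.savez('w9.npz',**{k:w[k] for k in w});print(wproj(w,[629,-1,114]),wproj(w,s['ee_pos']))
E
```

```text
[ 606.704 -172.24   407.801] [3.141 0.062 2.59 ] [-0.076  0.299  0.364  1.357 -0.089  1.445  1.298] 0.816183882906791
[429.359 100.446] [330.587 235.642]
```

>>> move_arm([
  [-0.8,3.2,3.9,0,0.5],
  [-0.8,3.2,3.9,0,0.5],
  [-0.8,3.2,3.9,0,0.5],
  [-0.8,3.2,3.9,0,0.5],
  [-0.8,3.2,3.9,0,0.5],
])

```text
time_s: 17.38
ee_pos: [735.2, -70.0, 223.0]
eef_rot: [3.141, 0.07, 2.585]
wrist_force: [0.1, -0.3, -0.6]
width: 0.817
grasp_force: 30.0
```

```bash
python3 - <<'E'
from h import *
np.set_printoptions(precision=3,suppress=True)
w=r.get_image('wrist');s=r.get_state();print(s['ee_pos'],s['eef_rot'],s['joint_pos'],s['width'])
np.savez('w10.npz',**{k:w[k] for k in w});print(wproj(w,[629,-1,114]),wproj(w,s['ee_pos']),np.array(w['pose']))
for l in['lens','camera_head']: print(l,[(np.round(d['rect'],0).tolist(),round(d['score'],2)) for d in r.spot_in(w,l)])
E
```

```text
[735.431 -64.471 215.577] [-3.141  0.063  2.59 ] [-0.179  0.589  0.302  1.361 -0.149  1.16   1.145] 0.8157554740314391
[324.471  40.739] [329.556 233.008] [[  0.529  -0.797  -0.291 662.517]
 [  0.849   0.497   0.182 -24.175]
 [ -0.     -0.344   0.939 379.803]
 [  0.      0.      0.      1.   ]]
lens [([304.0, 25.0, 82.0, 90.0], 0.96)]
camera_head [([297.0, 24.0, 88.0, 94.0], 0.64)]
```

```bash
cat > fit2.py <<'E'
exec(open('fit.py').read().split("t=np.linspace")[0])
def add(name,box):
    im=dict(np.load(name+'.npz'));u0,v0,u1,v1=box
    g=cv2.cvtColor(im['pixels'],cv2.COLOR_RGB2HSV)[v0:v1,u0:u1].astype(int);m=((g[...,2]>125)&(g[...,1]<60)).astype(np.uint8)
    n,lab,st,ce=cv2.connectedComponentsWithStats(m);k=1+np.argmax(st[1:,4]);ys,xs=np.nonzero(lab==k);P=np.c_[xs+u0,ys+v0].astype(float)
    print(name,st[k],P.mean(0));V.append((im,wproj,P.mean(0),np.cov(P.T),len(P)))
add('w9',(405,75,455,125));add('w10',(285,5,365,80))
exec("t=np.linspace"+open('fit.py').read().split("t=np.linspace")[1].split("s=least_squares")[0])
def run(wk,views):
    def f(p):
        v=res(p).copy();v[-1]*=wk
        for i in range(len(V)):
            if i not in views: v[i*6:i*6+6]=0
            elif i==4: v[i*6:i*6+2]/=3;v[i*6+2:i*6+6]*=2
        return v
    s=least_squares(f,[630,0,115,.55,np.pi-.17,21,6],x_scale=[1,1,1,.05,.05,1,1],diff_step=1e-3);return s.x,s.cost,np.round(s.fun[24:30],1)
for wk in(0,1):
    for vs in((0,1,2,3,4),(1,2,3,4),(3,4),(2,4)): print(wk,vs,*run(wk,vs))
w=dict(np.load('w10.npz'));cv2.imwrite('pics/w10.png',cv2.cvtColor(cv2.resize(w['pixels'][0:150,250:420],None,fx=4,fy=4,interpolation=cv2.INTER_CUBIC),cv2.COLOR_RGB2BGR))
E
python3 fit2.py | tail -11
```

```text
(452, 110, 478, 136) [  5   4  18  18 233] [465.485 122.412]
w9 [ 12  14  27  25 517] [429.897 100.567]
w10 [  16   18   50   41 1541] [325.82  42.07]
0 (0, 1, 2, 3, 4) [629.249  -0.337 114.008   0.472   2.97   20.586   2.627] 17.160850435567337 [-0.   0.1  0.3 -0.8  1.1  0.9]
0 (1, 2, 3, 4) [628.909  -0.212 115.044   0.482   2.97   20.509   2.147] 2.855705948160304 [-0.1 -0.7  0.2 -1.   0.1  0.3]
0 (3, 4) [628.737   0.212 114.608   0.515   2.961  20.4     3.773] 1.3947022285944533 [ 0.4 -0.4 -0.1 -0.9  0.1  0.2]
0 (2, 4) [628.56    0.052 115.372   0.546   2.963  20.297   5.006] 1.0585910759347097 [ 0.3 -0.2 -0.  -1.   0.3  0.3]
1 (0, 1, 2, 3, 4) [629.045  -0.37  114.686   0.509   2.955  20.518   3.531] 23.301969623396403 [-0.1  0.2  0.5 -0.9  0.5  0.6]
1 (1, 2, 3, 4) [628.726  -0.263 115.691   0.518   2.956  20.459   2.897] 7.9337618753501795 [-0.2 -0.6  0.4 -1.2 -0.5 -0.1]
1 (3, 4) [627.662   0.339 116.062   0.609   2.955  20.13    7.081] 1.9898776501764905 [ 0.3 -0.5  0.  -1.2  0.   0.1]
1 (2, 4) [627.826   0.159 116.243   0.611   2.958  20.115   7.208] 1.3200639727443528 [ 0.2 -0.1  0.  -1.2  0.2  0.2]
```

View pics/w10.png

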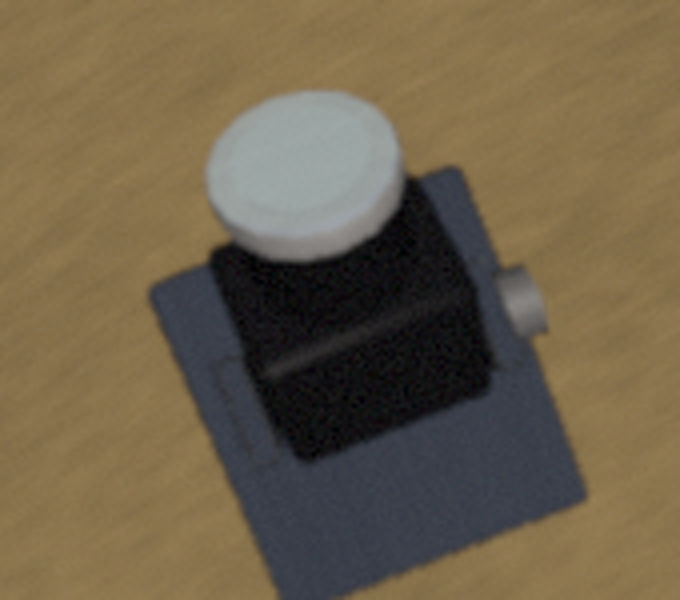

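```bash
cat > fit3.py <<'E'
from h import *
from scipy.optimize import least_squares
np.set_printoptions(precision=3,suppress=True)
w=dict(np.load('w10.npz'));p=w['pixels'].astype(np.float32)
for v in range(20,68,3): print(v,[tuple(int(x) for x in p[v,u]) for u in range(300,352,6)])
E
python3 fit3.py
```

```text
20 [(133, 113, 76), (132, 110, 73), (139, 116, 76), (139, 118, 80), (139, 117, 76), (140, 116, 78), (141, 119, 79), (137, 115, 78), (138, 115, 77)]
23 [(130, 108, 73), (139, 118, 78), (140, 116, 77), (137, 118, 85), (148, 143, 134), (151, 151, 147), (145, 138, 126), (138, 115, 77), (140, 117, 77)]
26 [(134, 115, 75), (139, 117, 78), (139, 120, 91), (155, 160, 158), (155, 162, 160), (152, 161, 158), (150, 156, 152), (146, 145, 134), (137, 115, 77)]
29 [(138, 117, 81), (140, 119, 78), (156, 159, 155), (156, 165, 163), (154, 164, 164), (155, 164, 162), (156, 165, 164), (154, 160, 158), (135, 114, 76)]
32 [(142, 120, 83), (145, 135, 119), (154, 161, 158), (156, 164, 163), (155, 165, 162), (157, 166, 164), (154, 164, 162), (150, 159, 155), (133, 126, 117)]
35 [(141, 120, 80), (151, 158, 154), (153, 164, 163), (156, 165, 164), (156, 165, 163), (153, 163, 161), (156, 166, 164), (154, 162, 160), (149, 152, 150)]
38 [(140, 117, 81), (151, 157, 154), (157, 167, 165), (155, 165, 164), (155, 166, 164), (154, 164, 162), (156, 166, 164), (151, 161, 158), (150, 157, 155)]
41 [(139, 117, 83), (156, 
[... 619 characters left out ...]
144, 148, 147), (152, 158, 157), (148, 155, 155), (151, 159, 158), (152, 160, 158), (154, 161, 165), (141, 140, 137), (51, 51, 51)]
56 [(145, 122, 81), (104, 96, 88), (152, 156, 158), (154, 161, 161), (153, 160, 160), (157, 162, 167), (151, 149, 148), (132, 128, 127), (13, 8, 10)]
59 [(139, 116, 75), (125, 105, 70), (112, 109, 107), (134, 132, 131), (147, 146, 147), (143, 141, 137), (138, 133, 132), (60, 61, 58), (14, 17, 18)]
62 [(138, 114, 78), (22, 17, 22), (69, 65, 65), (120, 117, 115), (130, 128, 125), (129, 127, 124), (90, 87, 85), (15, 14, 16), (14, 9, 8)]
65 [(117, 99, 69), (14, 13, 14), (14, 10, 16), (45, 45, 46), (62, 60, 59), (27, 27, 29), (14, 17, 16), (18, 15, 16), (17, 10, 18)]
```

```bash
cat > fit3.py <<'E'
from h import *
from scipy.optimize import least_squares
np.set_printoptions(precision=3,suppress=True)
t=np.linspace(0,2*np.pi,90,endpoint=False)
def front(name,box):
    im=dict(np.load(name+'.npz'));u0,v0,u1,v1=box;q=im['pixels'][v0:v1,u0:u1].astype(int)
    side=(abs(q[...,0]-q[...,2])<12)&(q[...,1]-q[...,0]<2)
    m=((q[...,2]>119)&~side).astype(np.uint8);m=cv2.morphologyEx(m,cv2.MORPH_OPEN,np.ones((3,3)))
    n,lab,st,ce=cv2.connectedComponentsWithStats(m);k=1+np.argmax(st[1:,4])
    mm=(lab==k).astype(np.uint8);mm=cv2.morphologyEx(mm,cv2.MORPH_CLOSE,np.ones((5,5)));ys,xs=np.nonzero(mm);P=np.c_[xs+u0,ys+v0].astype(float)
    print(name,st[k],P.mean(0),len(P),np.cov(P.T).ravel());return im,P.mean(0),np.cov(P.T)-np.eye(2)/12,len(P)
V=[front('w10',(285,5,365,80)),front('w9',(405,75,455,125)),front('w8',(448,105,485,140))]
def ax(a,al):
    z=np.array([np.sin(a)*np.cos(al),np.sin(a)*np.sin(al),np.cos(a)]);y=np.array([-np.sin(al),np.cos(al),0]);return np.cross(y,z),y,z
def mod(p,im):
    x,y,z=ax(p[3],p[4]);q=p[:3]+p[5]*(np.outer(np.cos(t),x)+np.outer(np.sin(t),y))
    H=np.array([wproj(im,i) for i in q]);o=H.mean(0);H=H-o;a,b=H.T;c,d=np.roll(H,-1,0).T;k=a*d-c*b;A=k.sum()/2
    m=np.array([((a+c)*k).sum(),((b+d)*k).sum()])/(6*A)
    S=np.array([((a*a+a*c+c*c)*k).sum()/12,((a*d+2*a*b+2*c*d+c*b)*k).sum()/24,((b*b+b*d+d*d)*k).sum()/12])/A-[m[0]**2,m[0]*m[1],m[1]**2]
    return m+o,S,abs(A)
def res(p,vs):
    o=[]
    for i in vs:
        im,mu,C,n=V[i];m,S,A=mod(p,im);px=np.sqrt(n/np.pi)
        s=0.5/px  # half-pixel relative edge error
        o+=list((m-mu)/1.5)+list((S-[C[0,0],C[0,1],C[1,1]])/(s*np.sqrt(C[0,0]*C[1,1])))
    return np.array(o+list((p[:3]-[629,-.3,114.5])/2)+[(p[4]-np.pi+.17)/.04,(p[5]-20.8)/.8])
for vs in((0,),(1,),(2,),(0,1,2)):
    s=least_squares(res,[629,0,114.5,.55,np.pi-.17,21],x_scale=[1,1,1,.05,.05,1],args=(vs,));C=np.linalg.inv(s.jac.T@s.jac)
    print(vs,s.x,s.cost,'sd lean',C[3,3]**.5,C[4,4]**.5,'focus',s.x[:3]+160*ax(s.x[3],s.x[4])[2])
E
python3 fit3.py
```

```text
w10 [  17   19   47   35 1298] [325.171  40.993] 1298 [138.756 -17.231 -17.231  79.251]
w9 [ 13  14  25  23 455] [429.705 100.543] 455 [40.186  3.482  3.482 33.332]
w8 [  9  10  17  16 213] [465.033 122.54 ] 213 [17.655  3.27   3.27  17.127]
(0,) [628.834  -0.397 114.163   0.591   2.97   20.06 ] 0.47746966251952244 sd lean 0.025105254023873744 0.029860111125786806 focus [540.93   14.823 246.984]
(1,) [629.082  -0.313 114.26    0.55    2.971  19.867] 0.8283206922240604 sd lean 0.05449947300849496 0.03858089315181971 focus [546.691  13.884 250.68 ]
(2,) [629.069  -0.523 114.38    0.557   2.964  20.479] 0.4846524038656933 sd lean 0.08206958076954526 0.03926631242420745 focus [545.755  14.391 250.16 ]
(0, 1, 2) [628.878  -0.438 114.108   0.58    2.967  20.02 ] 2.037472507808241 sd lean 0.02196159209061458 0.02877201667683297 focus [542.509  14.786 247.931]
```

```bash
python3 - <<'E'
from h import *
np.set_printoptions(precision=3,suppress=True)
S,D,W=[dict(np.load(f+'.npz')) for f in('s8','sd8','w10')]
def tri(*rs):
    A=sum(np.eye(3)-np.outer(d,d) for o,d in rs);b=sum((np.eye(3)-np.outer(d,d))@o for o,d in rs);return np.linalg.solve(A,b)
a,b,c=ray(S,347.4,272.4),ray(D,270.6,222.6),wray(W,381.2,75)
for rs in((a,b),(a,c),(b,c),(a,b,c)):
    K=tri(*rs);v=np.array([628.8,-.4,114.2])-K;h=np.array([np.cos(2.97),np.sin(2.97),0]);print(K,'lean',np.arctan2(v@h,v[2]),'len',np.hypot(v@h,v[2]))
E
```

```text
[683.114  30.741  47.915] lean 0.6287122105910752 len 81.9561585015063
[682.641  37.175  37.701] lean 0.547454901817978 len 89.59282601255744
[680.094  34.754  51.63 ] lean 0.6186125660711829 len 76.80323590329961
[682.468  33.285  48.867] lean 0.6249161823761953 len 80.55729816394178
```

```bash
cat >> h.py <<'E'
def plan(target,shot=None):
    s=r.get_state();M=R.from_euler('xyz',s['eef_rot']).as_matrix();np.set_printoptions(precision=3,suppress=True)
    d=M.T@(np.array(target)-s['ee_pos'])/10
    print('t',s['time_s'],'pos',s['ee_pos'],'rot',s['eef_rot'],'q',s['joint_pos'],'w',s['width']);print('tool cm',d,'norm',np.linalg.norm(d))
    z=M[:,2];print('tool z az',np.arctan2(z[1],z[0]),'tilt',np.arccos(-z[2]),'y',M[:,1],'up in tool',M.T@[0,0,1])
    return s,M
E
python3 - <<'E'
from h import *
plan([735,-65,380]);plan([556,-69,560])
E
```

```text
t 17.525 pos [733.819 -68.318 220.462] rot [-3.14   0.065  2.588] q [-0.177  0.583  0.305  1.361 -0.147  1.165  1.147] w 0.8183637612874327
tool cm [ -0.963   0.32  -15.925] norm 15.957699790157072
tool z az -0.5773263876994579 tilt 0.0650630362043097 y [ 0.526  0.851 -0.002] up in tool [-0.065 -0.002 -0.998]
t 17.525 pos [733.819 -68.318 220.462] rot [-3.14   0.065  2.588] q [-0.177  0.583  0.305  1.361 -0.147  1.165  1.147] w 0.8183637612874327
tool cm [ 12.851  -9.461 -34.848] norm 38.32832205048952
tool z az -0.5773263876994579 tilt 0.0650630362043097 y [ 0.526  0.851 -0.002] up in tool [-0.065 -0.002 -0.998]
```

>>> move_arm([
  [0,0,-4.5,0,0.5],
  [0,0,-4.5,0,0.5],
  [2.6,-1.9,-5.0,0,0.5],
  [2.6,-1.9,-5.0,0,0.5],
  [2.6,-1.9,-5.0,0,0.5],
])

```text
time_s: 18.15
ee_pos: [621.8, -71.2, 461.9]
eef_rot: [3.139, 0.073, 2.582]
wrist_force: [-0.0, 0.0, -1.5]
width: 0.814
grasp_force: 30.0
```

>>> move_arm([
  [2.6,-1.9,-5.0,0,0.5],
  [2.5,-1.9,-5.8,0,0.5],
  [0,0,-3,-0.13,0.5],
  [0,0,-3,-0.13,0.5],
  [0,0,-3,-0.15,0.5],
])

```text
time_s: 18.77
ee_pos: [544.8, -70.3, 625.5]
eef_rot: [-3.115, 0.106, 2.997]
wrist_force: [0.0, -0.1, -1.2]
width: 0.819
grasp_force: 30.0
```

```bash
python3 -c "
from h import *
plan([556,-69,800])"
```

```text
t 18.775 pos [544.76  -70.254 625.458] rot [-3.115  0.106  2.997] q [-0.47   0.175  0.647  1.04  -0.085  1.853  1.561] w 0.819358410137885
tool cm [ -2.928  -0.169 -17.243] norm 17.49078412891762
tool z az -0.38924695674461496 tilt 0.10882543362529773 y [ 0.146  0.989 -0.026] up in tool [-0.105 -0.026 -0.994]
```

>>> move_arm([
  [-0.6,0,-5,0,0.5],
  [-0.8,0,-5,0,0.5],
  [-1.0,0,-5,0,0.5],
  [-1.2,0,-5,0,0.5],
  [-1.2,0,-5,0,0.5],
])

```text
time_s: 19.4
ee_pos: [532.1, -66.3, 727.3]
eef_rot: [-3.12, 0.31, 2.999]
wrist_force: [-0.3, -0.9, -1.6]
width: 0.815
grasp_force: 30.0
```

```bash
python3 -c "
from h import *
plan([556,-69,900])"
```

```text
t 19.4 pos [532.052 -66.322 727.272] rot [-3.12   0.31   2.999] q [-0.86   0.095  1.032  0.928 -0.066  1.853  1.553] w 0.8145649324051897
tool cm [ -7.559  -0.27  -15.714] norm 17.440122083314332
tool z az -0.2153252464202701 tilt 0.31051201529270045 y [ 0.149  0.989 -0.021] up in tool [-0.305 -0.021 -0.952]
```

>>> move_arm([
  [-1.5,0,-4.5,0,0.5],
  [-1.7,0,-4.5,0,0.5],
  [-1.9,0,-4.5,0,0.5],
  [-2.1,0,-4.5,0,0.5],
  [0,0,0,0,0.5],
])

```text
time_s: 20.02
ee_pos: [530.9, -63.7, 804.9]
eef_rot: [-3.12, 0.467, 3.004]
wrist_force: [-0.0, -0.0, -1.0]
width: 0.814
grasp_force: 30.0
```

```bash
python3 -c "
from h import *
plan([556,-69,900])"
```

```text
t 20.025 pos [530.9   -63.742 804.91 ] rot [-3.12   0.467  3.004] q [-1.051  0.077  1.228  0.794 -0.063  1.853  1.555] w 0.8136283158663234
tool cm [-6.566 -0.335 -7.333] norm 9.848755734751947
tool z az -0.18560378799523317 tilt 0.46755898971537996 y [ 0.147  0.989 -0.019] up in tool [-0.45  -0.019 -0.893]
```

>>> move_arm([
  [-2.2,0,-4.3,0,0.5],
  [-2.4,0,-4.2,0,0.5],
  [-2.5,0,-4.1,0,0.5],
  [0,0,0,0,0.5],
  [0,0,0,0,0.5],
])

```text
time_s: 20.65
ee_pos: [530.2, -61.4, 860.2]
eef_rot: [-3.118, 0.58, 3.009]
wrist_force: [-0.5, 0.6, -1.1]
width: 0.817
grasp_force: 30.0
```

```bash
python3 -c "
from h import *
plan([556,-69,900])"
```

```text
t 20.65 pos [530.184 -61.428 860.201] rot [-3.118  0.58   3.009] q [-1.038  0.079  1.225  0.68  -0.07   1.853  1.555] w 0.8168368851668704
tool cm [-4.405 -0.453 -1.863] norm 4.803928269019552
tool z az -0.1758656065219192 tilt 0.5800565697909222 y [ 0.145  0.989 -0.02 ] up in tool [-0.548 -0.02  -0.836]
```

>>> move_arm([
  [-1.3,0,-2,0,0.5],
  [0,0,0,0.036,0.5],
  [0,0,0,0,0.5],
  [0,0,0,0,0.5],
  [0,0,0,0,0.5],
])

```text
time_s: 21.28
ee_pos: [529.6, -60.8, 870.6]
eef_rot: [3.141, 0.601, 2.966]
wrist_force: [-0.1, 0.1, -1.6]
width: 0.815
grasp_force: 30.0
```

```bash
python3 - <<'E'
from h import *
s,M=plan([540,15,800])
im=r.get_image('wrist');np.savez('w11.npz',**{k:im[k] for k in im});save(im,'w11.png')
off=[-4.7,0,9.2]
f=lambda p:wproj(im,s['ee_pos']+M@np.array(p,float))
for z in(-6.8,9.2):
    print([f([-4.7+a*23,b*36,z]) for a,b in((1,-1),(1,1),(-1,1),(-1,-1))])
for l in('oblong_center',): print([(np.round(d['rect'],1).tolist(),d['score']) for d in r.spot_in(im,l)])
p=im['pixels'].astype(int)
for u in(290,322,355): print(u,[(v,int(p[v,u].sum()//3)) for v in range(198,300,2)])
E
```

```text
t 21.275 pos [529.559 -60.849 870.576] rot [3.141 0.601 2.966] q [-1.033  0.079  1.224  0.658 -0.074  1.852  1.52 ] w 0.8149670764198577
tool cm [4.235 7.645 5.661] norm 10.413056174505043
tool z az -0.17345020242075385 tilt 0.6013529334782818 y [0.174 0.985 0.001] up in tool [-0.566  0.001 -0.825]
[array([255.629, 217.18 ]), array([388.917, 217.222]), array([382.499, 289.198]), array([262.035, 289.133])]
[array([261.134, 207.96 ]), array([383.458, 207.994]), array([378.284, 275.787]), array([266.296, 275.732])]
[]
290 [(198, 62), (200, 48), (202, 46), (204, 49), (206, 101), (208, 127), (210, 96), (212, 57), (214, 58), (216, 55), (218, 69), (220, 110), (222, 145), (224, 150), (226, 150), (228, 148), (230, 152), (232, 147), (234, 119), (236, 145), (238, 152), (240, 153), (242, 151), (244, 152), (246, 154), (248, 154), (250, 154), (252, 155), (254, 154), (256, 155), (258, 155), (260, 156), (262, 157), (264, 157), (266, 156), (268, 158), (270, 159), (272, 158), (274, 159), (276, 149), (278, 128), (280, 160), (282, 162), (284, 163), (286, 161), (288, 157), (290, 133), (292, 128), (294, 1
[... 542 characters left out ...]
84, 159), (286, 162), (288, 159), (290, 132), (292, 124), (294, 122), (296, 76), (298, 28)]
355 [(198, 71), (200, 124), (202, 124), (204, 128), (206, 125), (208, 126), (210, 96), (212, 58), (214, 57), (216, 58), (218, 70), (220, 110), (222, 147), (224, 150), (226, 150), (228, 152), (230, 152), (232, 149), (234, 119), (236, 147), (238, 152), (240, 152), (242, 154), (244, 154), (246, 154), (248, 152), (250, 156), (252, 153), (254, 155), (256, 155), (258, 155), (260, 154), (262, 155), (264, 155), (266, 156), (268, 156), (270, 155), (272, 156), (274, 156), (276, 146), (278, 118), (280, 158), (282, 158), (284, 159), (286, 160), (288, 156), (290, 134), (292, 129), (294, 116), (296, 30), (298, 27)]
```

```bash
cat > fin.py <<'E'
from h import *
def go():
    s=r.get_state();M=R.from_euler('xyz',s['eef_rot']).as_matrix()
    lens=np.array([628.8,-.4,114.2]);a,al=.60,2.97
    z=np.array([np.sin(a)*np.cos(al),np.sin(a)*np.sin(al),np.cos(a)])
    F=lens+160*z;T=F-M@np.array([-4.8,0,9.2]);print('focus',F,'tcp target',T);plan(T)
go()
E
python3 fin.py
```

```text
focus [539.7839724   15.02619761 246.25369839] tcp target [530.75924084  16.61451931 251.12313926]
t 21.375 pos [529.536 -60.891 870.632] rot [3.141 0.601 2.966] q [-1.033  0.079  1.224  0.658 -0.074  1.852  1.52 ] w 0.816065822082311
tool cm [36.07   7.6   50.391] norm 62.43393572766555
tool z az -0.17340169591539412 tilt 0.6014592068996149 y [0.174 0.985 0.001] up in tool [-0.566  0.001 -0.825]
```

>>> move_arm([
  [1.4,0.3,2.0,0,0.5],
  [2.7,0.6,3.8,0,0.5],
  [2.7,0.6,3.8,0,0.5],
  [2.7,0.6,3.8,0,0.5],
  [2.7,0.6,3.8,0,0.5],
])

```text
time_s: 22.0
ee_pos: [521.4, -37.4, 678.9]
eef_rot: [3.125, 0.577, 2.95]
wrist_force: [-0.0, 1.1, -1.2]
width: 0.812
grasp_force: 30.0
```

```bash
python3 fin.py
```

```text
focus [539.7839724   15.02619761 246.25369839] tcp target [530.8767571   16.59730419 251.34026302]
t 22.0 pos [521.375 -37.365 678.868] rot [3.125 0.577 2.95 ] q [-0.956 -0.288  0.531  1.391  0.443  1.489  1.058] w 0.8121752250460742
tool cm [23.42   4.874 35.855] norm 43.10249728137595
tool z az -0.16084217028277104 tilt 0.5777081612010719 y [0.182 0.983 0.014] up in tool [-0.546  0.014 -0.838]
```

>>> move_arm([
  [2.3,0.5,3.5,0,0.5],
  [2.3,0.5,3.5,0,0.5],
  [2.3,0.5,3.5,0,0.5],
  [2.3,0.5,3.5,0,0.5],
  [0,0,0,0,0.5],
])

```text
time_s: 22.62
ee_pos: [524.1, -17.2, 509.6]
eef_rot: [3.131, 0.572, 2.95]
wrist_force: [0.3, 0.1, -0.1]
width: 0.815
grasp_force: 30.0
```

```bash
python3 fin.py
```

```text
focus [539.7839724   15.02619761 246.25369839] tcp target [530.91581857  16.6502621  251.3916223 ]
t 22.625 pos [524.144 -17.193 509.642] rot [3.131 0.572 2.95 ] q [-0.631 -0.28   0.313  1.802  0.378  1.11   0.992] w 0.8151885187249596
tool cm [13.961  3.218 21.762] norm 26.054684732494707
tool z az -0.17225536010955264 tilt 0.5719634201683348 y [0.185 0.983 0.009] up in tool [-0.541  0.009 -0.841]
```

>>> move_arm([
  [2.7,0.65,4.3,0,0.5],
  [2.7,0.65,4.3,0,0.5],
  [2.7,0.65,4.3,0,0.5],
  [2.7,0.6,4.3,0,0.5],
  [0,0,0,0,0.5],
])

```text
time_s: 23.25
ee_pos: [533.3, 10.0, 308.8]
eef_rot: [3.131, 0.574, 2.951]
wrist_force: [1.1, 0.5, 0.3]
width: 0.814
grasp_force: 30.0
```

```bash
sed -i 's/a,al=.60/a,al=.59/' fin.py; python3 fin.py
```

```text
focus [541.08954514  14.79994596 247.15050866] tcp target [532.21103758  16.41865523 252.27221577]
t 23.25 pos [533.312  10.011 308.775] rot [3.131 0.574 2.951] q [-0.599 -0.148  0.297  2.173  0.495  0.644  0.76 ] w 0.8139114833447995
tool cm [3.259 0.561 4.627] norm 5.68758988145616
tool z az -0.17189731274760928 tilt 0.5737575748115491 y [0.184 0.983 0.009] up in tool [-0.543  0.009 -0.84 ]
```

>>> move_arm([
  [1.6,0.28,2.3,0,0.5],
  [1.6,0.28,2.3,0,0.5],
  [0,0,0,-0.017,0.5],
  [0,0,0,0,0.5],
  [0,0,0,0,0.5],
])

```text
time_s: 23.88
ee_pos: [534.4, 16.6, 256.4]
eef_rot: [3.137, 0.58, 2.967]
wrist_force: [-0.1, -0.3, -1.4]
width: 0.816
grasp_force: 30.0
```

```bash
python3 fin.py; python3 - <<'E'
from h import *
im=r.get_image('scene');sd=r.get_image('side')
for n,i in(('scene',im),('side',sd)):
    for l in('lens','oblong_center','camera_head'): print(n,l,[(np.round(d['rect'],0).tolist(),round(d['score'],2)) for d in r.spot_in(i,l)][:6])
    print(proj(i,[541,15,247]))
np.savez('sF.npz',**{k:im[k] for k in im});np.savez('sdF.npz',**{k:sd[k] for k in sd})
w=r.get_image('wrist');p=w['pixels'].astype(int)
for u in(290,322,355): print(u,[(v,int(p[v,u].sum()//3)) for v in list(range(206,224,2))+list(range(284,298,2))])
E
```

```text
focus [541.08954514  14.79994596 247.15050866] tcp target [532.16349217  16.327836   252.21717722]
t 23.875 pos [534.395  16.616 256.41 ] rot [3.137 0.58  2.967] q [-0.581 -0.077  0.283  2.254  0.58   0.5    0.656] w 0.8158503395848845
tool cm [ 0.409 -0.068  0.233] norm 0.47579665676616406
tool z az -0.1654537797222488 tilt 0.5798178789517643 y [0.171 0.985 0.004] up in tool [-0.548  0.004 -0.837]
scene lens [([325.0, 252.0, 26.0, 33.0], 0.92)]
scene oblong_center [([301.0, 204.0, 27.0, 14.0], 0.83), ([363.0, 139.0, 16.0, 22.0], 0.74), ([312.0, 143.0, 19.0, 18.0], 0.73), ([339.0, 128.0, 18.0, 16.0], 0.59), ([284.0, 212.0, 22.0, 27.0], 0.47)]
scene camera_head [([322.0, 254.0, 27.0, 33.0], 0.65)]
[315.60943496 212.26019858]
side lens [([267.0, 197.0, 29.0, 29.0], 0.9), ([351.0, 191.0, 50.0, 23.0], 0.42)]
side oblong_center [([287.0, 352.0, 26.0, 31.0], 0.67), ([334.0, 360.0, 31.0, 31.0], 0.6), ([357.0, 324.0, 34.0, 30.0], 0.56), ([297.0, 162.0, 29.0, 19.0], 0.54)]
side camera_head [([268.0, 195.0, 31.0, 35.0], 0.67)]
[311.99049664 169.93570161]
290 [(206, 112), (208, 115), (210, 88), (212, 51), (214, 53), (216, 53), (218, 64), (220, 108), (222, 141), (284, 154), (286, 157), (288, 149), (290, 120), (292, 118), (294, 113), (296, 51)]
322 [(206, 113), (208, 114), (210, 90), (212, 52), (214, 55), (216, 55), (218, 69), (220, 108), (222, 141), (284, 155), (286, 155), (288, 154), (290, 123), (292, 116), (294, 115), (296, 72)]
355 [(206, 116), (208, 113), (210, 87), (212, 49), (214, 53), (216, 52), (218, 69), (220, 109), (222, 142), (284, 154), (286, 152), (288, 150), (290, 123), (292, 120), (294, 115), (296, 53)]
```

>>> move_arm([
  [0.4,-0.07,0.23,-0.007,0.5],
  [0,0,0,0,0.5],
  [0,0,0,0,0.5],
  [0,0,0,0,0.5],
  [0,0,0,0,0.5],
])

```text
time_s: 24.95
ee_pos: [531.0, 16.2, 250.0]
eef_rot: [-3.14, 0.577, 2.977]
wrist_force: [0.6, 1.0, -1.4]
width: 0.811
grasp_force: 30.0
```

```bash
python3 fin.py
```

```text
focus [541.08954514  14.79994596 247.15050866] tcp target [532.17268987  16.29747649 252.24237417]
t 24.95 pos [531.045  16.186 250.045] rot [-3.14   0.577  2.977] q [-0.579 -0.074  0.281  2.267  0.592  0.489  0.649] w 0.8105617111832348
tool cm [-0.212  0.029 -0.125] norm 0.2472344055573902
tool z az -0.16748738125777535 tilt 0.5770253542063345 y [ 0.165  0.986 -0.001] up in tool [-0.546 -0.001 -0.838]
```

>>> move_arm([
  [-0.2,0.03,-0.12,0,0.5],
  [0,0,0,0,0.5],
  [0,0,0,0,0.5],
  [0,0,0,0,0.5],
  [0,0,0,0,0.5],
])

```text
time_s: 25.58
ee_pos: [532.0, 16.3, 252.1]
eef_rot: [-3.14, 0.577, 2.977]
wrist_force: [-0.3, -0.2, -0.6]
width: 0.816
grasp_force: 30.0
```

```bash
python3 fin.py; python3 -c "
from bench import r
print(r.close_job())"
```

```text
focus [541.08954514  14.79994596 247.15050866] tcp target [532.17326166  16.29766695 252.24331935]
t 25.575 pos [532.025  16.294 252.066] rot [-3.14   0.577  2.977] q [-0.58  -0.075  0.282  2.262  0.586  0.494  0.656] w 0.8164662675167267
tool cm [-0.022  0.003 -0.007] norm 0.023103356175777568
tool z az -0.16755510042977295 tilt 0.576920857376895 y [ 0.165  0.986 -0.001] up in tool [-0.545 -0.001 -0.838]
the job is handed in; nothing more can be done
None
```

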